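# Set a spring tester's pointer to the 8 N height

## Robot

A 7-joint arm with a two-finger parallel gripper is mounted at the origin on a cart in front of the work surface, level with it; the furniture and walls round the work are solid. World frame = base frame: x ahead of the robot, y to its left, z up, the work surface at z = 0. Lengths are in m, angles in rad, forces in N, time in s.
With the tool pointing down it reaches from about 0.425 to 0.875 m from the base axis. Payload 4.7 kg.
Tool frame: the origin (TCP) lies at the very end of the fingers, on their centre line; the grasp point (between the pads) lies 19 mm behind it; z points along the fingers, y is the line along which they close (so a half turn about z gives the same grasp; the last joint's range is limited). The gripper opens to 87 mm and grips with 3 to 60 N. Pads are 19 mm wide; open, the fingers measure 117 mm over their backs; the gripper's body (75 mm by 190 mm) begins 51 mm behind the grasp point.
Start: joints at [1.203, 0.321, -0.07, 1.45, 0.023, 1.371, -0.057], TCP at [0.242, -0.603, 0.223] pointing down, gripper open.
Joint ranges: [-2.86, 2.86], [-0.3, 2.09], [-1.38, 1.24], [0.06, 2.45], [-1.56, 4.7], [0.09, 2.05], [-2.69, 2.69]. Speed limits (rad/s): [2.57, 2.57, 3.14, 3.14, 3.14, 3.14, 3.14].

## Interface

Orientations are given as a unit quaternion [w, x, y, z].
In Python, from cell import env gives the robot as it stands. The module is installed in compiled form; this text tells all that it offers.
- The arm moves only by the tool move_arm, never from a script. Its argument "steps" is a list of rows, each a list of 7 numbers: the shift along the tool's x, y, z in mm, then the turn, a rotation vector about the tool's x, y, z in rad, then the finger opening in mm, from 0 to 87. In form: [[x, y, z, wx, wy, wz, gripper], ...]. A call has 1 to 20 rows; each row is the pose to reach, as a shift and turn from the pose commanded when the call began, along the tool's axes at that moment; what a row does not reach only later rows make up. A row lasts 1/8 s, in which the tool goes at most 62.5 mm and 10.7 degrees, less where a joint would pass 70% of its speed; a pose out of reach is approached as far as the arm can. A call with a gripper value outside its range is refused whole. The fingers move at their own pace and stop on an object; "newtons" is the grip in N (left out, the last holds). Time passes only in rows, so rows that repeat a pose let the fingers close. It gives the time, the measured TCP pose, the force, the opening and the grip force at its end, in the units of the state.
- env.state(): the state, without advancing time (a new reading comes with each control period).
- env.snapshot(name): name is "scene" or "top" or "wrist"; returns the picture (400x640x3 uint8, blue, green, red); there is no depth.
- env.get_calibration(name): a dict with "fx", "fy", "cx", "cy" (pixels), "pose" (4x4, takes a point from camera to world coordinates); the wrist camera has in their place "tool_from_camera" (4x4, takes a point from camera to tool coordinates, whose origin is the TCP and whose axes are the flange's). Camera axes: x right, y down, z forward; pixel columns grow to the right and rows downward; lengths in m; the calibration is good to about 2 mm. A picture is of the moment at which its call begins: read the wrist's pose just before it. get_calibration takes no time and is no camera call.
- env.close_job(): hands the job in; it is judged then, once.
The state is a dict: "time_s": time; "qpos": joint angles; "joint_vel": joint speeds; "tau": joint torques, N m; "tool_pos": TCP position; "ee_rot": TCP orientation; "force": force on the tool from outside, world axes, zero at the start; "moment": the same for the moment, N m; "gripper_width": finger opening in m; "gripper_force": force on a finger pad.
Only numpy, scipy, OpenCV 4.12 (cv2) and the standard library are available. Lean on these libraries where they do the work, as an engineer would, in place of code of your own. Each camera call takes 0.05 s, during which the arm holds its last target. There are 200 camera calls.

## Task

Press the spring that stands on the tester plate down until the top of its cap is level with the tip of the pointer, and hold it there for two seconds while you read its force. Then slide the pointer down to the height at which this spring pushes back with 8 N, and prove it: press the spring down to the pointer again, so that it pushes back with 8 N, and hold it there for two seconds. Never load it with more than 12 N; leave it standing free on the plate, and the other two springs in the stock block.

Things in the scene. Friction and masses are not known exactly. Their poses are not given: they have to be found in the camera images.
- spring_a: One of three look-alike captive coil springs, 60 mm tall when free, 0.1 kg: round foot 34 mm across, 12 mm tall; dark coils 23 mm across; flat cap 28 mm across, 10 mm tall on top, which slides straight down by up to 23 mm. Origin: centre of the foot's underside, z up. Their rates differ, anywhere from 0.4 to 0.9 N per mm of compression: this cannot be seen, only felt.
- spring_b: Looks exactly like spring_a (same sizes and origin) but has another rate. Any of the three may be the one on the tester.
- spring_c: Looks exactly like spring_a (same sizes and origin) but has another rate. Any of the three may be the one on the tester.
- cap_a (a point): Centre of the top face of the cap of spring_a; it goes down with the cap as the spring is compressed.
- cap_b (a point): Centre of the top face of the cap of spring_b; it goes down with the cap as the spring is compressed.
- cap_c (a point): Centre of the top face of the cap of spring_c; it goes down with the cap as the spring is compressed.
- tester: Fixed spring tester: steel plate 160 x 100 mm (x, y), 8 mm thick, origin at the centre of its underside; +x runs from the seat to the post (12 mm thick, top 83 mm above the worktop, 65 mm from the seat's axis). The spring that stands on it, inside a 4 mm high rim 39 mm across inside and 48 mm outside, is the one to test.
- seat (a point): Centre of the tester's seat, on top of its plate, where the tested spring's foot stands. A spring pushes back with its rate times the compression of its cap from the free height, plus about 0.2 N.
- mark (a point): Tip of the tester's pointer, at its flat upper edge: the marked height. The pointer is a flat aluminium finger 8 mm wide that reaches from a collar on the post towards the spring and ends 30 mm short of the seat's axis, beside the cap. It starts 3 to 5 mm below the cap top of the free spring; z is up.
- pad (a point): Centre of the flat top of the pointer's thumb pad, a block 20 x 14 x 14 mm (along tester x, y, z) on the far side of the post, 32 mm from the post's axis and 97 mm from the seat's. It moves with the pointer and is 4 mm higher than the mark. Pushed or pulled with about 4 N the pointer slides straight down or up and stays where it is left; it can go down to 23 mm below the free cap top.
- stock: Fixed wooden block 70 x 150 x 20 mm with two round wells in which the two springs not under test stand. Origin: centre of its underside.
Things that resemble listed ones, but are neither listed nor needed, are in the scene too. What is shaped like the spring_a but green is not meant.

How it is judged:
By the outcome, as a careful person would: the job done as asked, in the order asked, and still so for the second after the job is handed in, with the robot touching nothing.
It also fails if it takes over 61 s, if anything falls off the work surface, if the arm or the gripper's body presses on something with over 40 N, if the wrist force passes 120 N, or if a joint passes its speed limit or range.

## Working session

There is one attempt and no reset: what is moved stays moved. The work goes in short steps, Python scripts to look and compute and a tool call to move; the robot and the scene stay as the last step left them, time stands still between calls to the robot, and variables do not carry over. Pictures are saved under pics/ and viewed, at most 10 in all, crops included, and the job is handed in when it is done.

Besides the shell and the picture viewer there is one more tool, called after "Request:" by a JSON object that holds its "api" and its "payload", one argument or row to a line. move_arm: Moves the arm, as the interface text tells. Its arguments: {"type":"object","properties":{"steps":{"type":"array","items":{"type":"array","items":{"type":"number"}}},"newtons":{"type":"number"}},"required":["steps"]}

```bash
mkdir -p pics; python3 - <<'E'
from cell import env
import cv2,numpy as np
np.set_printoptions(precision=4,suppress=True)
s=env.state();print(s)
for n in("scene","top"):
    cv2.imwrite(f"pics/{n}0.png",env.snapshot(n));print(env.get_calibration(n))
print(env.get_calibration("wrist"))
E
```

```text
{'time_s': 0.0, 'qpos': array([ 1.2031,  0.3218, -0.0701,  1.4517,  0.0226,  1.3708, -0.0569]), 'joint_vel': array([ 0.    , -0.0012,  0.0004,  0.0001, -0.0001,  0.0003,  0.0004]), 'tau': array([  0.    , -49.1296,  -0.4041, -31.2527,  -0.064 ,   0.0436,
         0.0002]), 'tool_pos': array([ 0.242 , -0.6027,  0.2215]), 'ee_rot': array([-0.0009,  0.9818,  0.1898, -0.0002]), 'force': array([0.1787, 0.0403, 0.0489]), 'moment': array([-0.016 , -0.0278,  0.0349]), 'gripper_force': 0.0, 'gripper_width': 0.08703796373005239}
{'fx': 409.32429928097076, 'fy': 409.32429928097076, 'cx': 326.6617651641394, 'cy': 193.86662817411633, 'pose': array([[-0.4575, -0.3631,  0.8117, -0.2047],
       [-0.8892,  0.19  , -0.4162,  0.4224],
       [-0.0032, -0.9122, -0.4098,  0.4192],
       [ 0.    ,  0.    ,  0.    ,  1.    ]])}
{'fx': 436.6047955470533, 'fy': 436.6047955470533, 'cx': 322.94096538120084, 'cy': 199.53976782748788, 'pose': array([[ 0.0682, -0.9764,  0.2049,  0.2829],
       [-0.9977, -0.0677,  0.0097,  0.0485],
       [ 0.0044, -0.2051, -0.9787,  0.9857],
       [ 0.    ,  0.    ,  0.    ,  1.    ]])}
{'fx': 314.3651469717932, 'fy': 314.3651469717932, 'cx': 324.77421086054, 'cy': 204.65945607299847, 'tool_from_camera': array([[ 0.0016, -0.9567, -0.2912,  0.0807],
       [ 1.    ,  0.0017, -0.0002, -0.0001],
       [ 0.0007, -0.2912,  0.9567, -0.1617],
       [ 0.    ,  0.    ,  0.    ,  1.    ]])}
```

View pics/scene0.png

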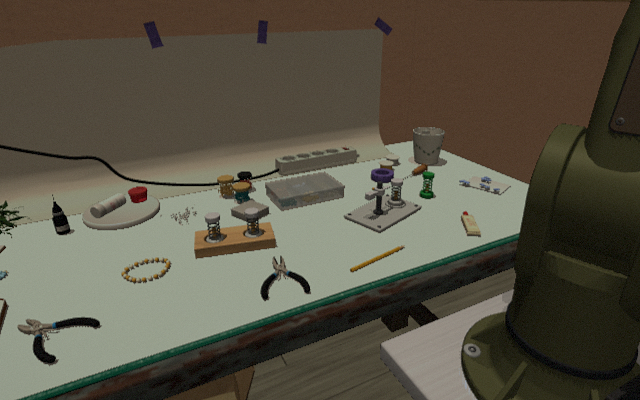

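View pics/top0.png

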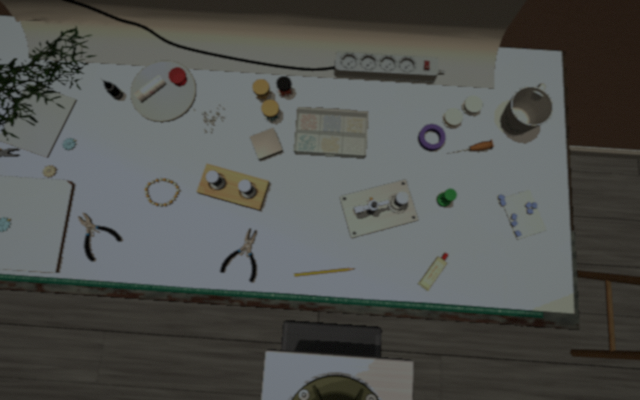

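The scene view shows the tester at about (383,212), with its spring at (397,193), and the stock at (235,238). In the top view the tester plate is centred at about (379,208), with the spring cap at (401,199), the post at (375,208) and the pad at (360,211). The green decoy is at (447,197).

```bash
cat > h.py <<'E'
from cell import env
import cv2,numpy as np
from scipy.spatial.transform import Rotation as R
np.set_printoptions(precision=4,suppress=True)
def tool(s):
    T=np.eye(4);T[:3,:3]=R.from_quat(s["ee_rot"],scalar_first=True).as_matrix();T[:3,3]=s["tool_pos"];return T
def cam(n,s=None):
    c=env.get_calibration(n);P=c["pose"] if n!="wrist" else tool(s)@c["tool_from_camera"];return c,P
def ray(n,u,v,s=None):
    c,P=cam(n,s);d=P[:3,:3]@[(u-c["cx"])/c["fx"],(v-c["cy"])/c["fy"],1];return P[:3,3],d
def onz(n,u,v,z,s=None):
    o,d=ray(n,u,v,s);return o+d*(z-o[2])/d[2]
def proj(n,p,s=None):
    c,P=cam(n,s);q=P[:3,:3].T@(np.array(p)-P[:3,3]);return np.array([c["fx"]*q[0]/q[2]+c["cx"],c["fy"]*q[1]/q[2]+c["cy"]])
E
python3 - <<'E'
from h import *
s=env.state()
print("cap",onz("top",401,199,.068),"pad",onz("top",360,211,.067),"plate",onz("top",379,208,.008))
print(tool(s))
im=cv2.imread("pics/top0.png")[165:250,325:475];sc=cv2.imread("pics/scene0.png")[155:240,335:450]
a=cv2.resize(im,(750,425),interpolation=cv2.INTER_CUBIC)
cv2.imwrite("pics/topc.png",cv2.convertScaleAbs(a,alpha=1.3))
E
```

```text
cap [ 0.4878 -0.1098  0.068 ] pad [ 0.4557 -0.0233  0.067 ] plate [ 0.4767 -0.0707  0.008 ]
[[ 0.928   0.3726 -0.0007  0.2419]
 [ 0.3726 -0.928   0.0016 -0.6028]
 [-0.0001 -0.0017 -1.      0.2215]
 [ 0.      0.      0.      1.    ]]
```

View pics/topc.png

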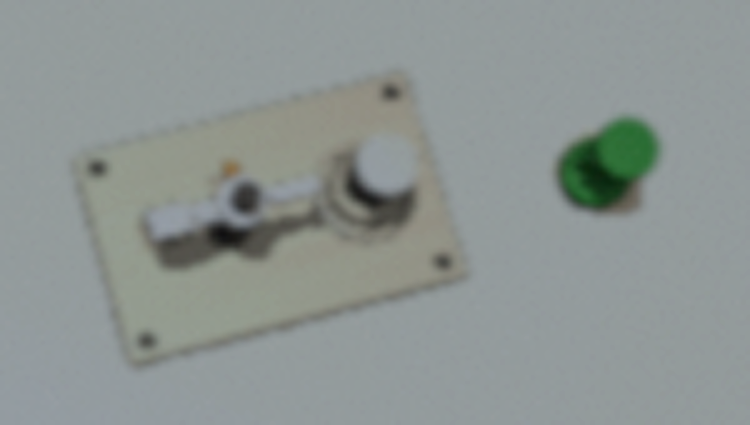

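The crop shows the cap centre at (402,198), the pad centre at (359,209) and the post at (374,204) in full-frame pixels. Next I hover above the spring with the tool's x along the tester's x and the fingers closed.

Request:
{"api": "move_arm", "payload": {
  "steps": [
    [412, -366, 30, 0, 0, -1.546, 0],
    [412, -366, 30, 0, 0, -1.546, 0],
    [412, -366, 30, 0, 0, -1.546, 0],
    [412, -366, 30, 0, 0, -1.546, 0],
    [412, -366, 30, 0, 0, -1.546, 0],
    [412, -366, 30, 0, 0, -1.546, 0],
    [412, -366, 30, 0, 0, -1.546, 0],
    [412, -366, 30, 0, 0, -1.546, 0],
    [412, -366, 30, 0, 0, -1.546, 0],
    [412, -366, 40, 0, 0, -1.546, 0],
    [412, -366, 70, 0, 0, -1.546, 0],
    [412, -366, 70, 0, 0, -1.546, 0],
    [412, -366, 70, 0, 0, -1.546, 0]
  ]
}}

```text
time_s: 1.72
tool_pos: [0.4881, -0.1109, 0.1531]
ee_rot: [0.0, 0.571, 0.821, -0.0]
force: [0.7, 0.0, 0.5]
gripper_width: 0.0009
gripper_force: 0.0
```

```bash
python3 - <<'E'
from h import *
s=env.state();im=env.snapshot("wrist");cv2.imwrite("pics/w1.png",im)
print(s);print(tool(s)); np.save("w1.npy",s,allow_pickle=True)
for p in([.4878,-.1098,.068],[.4557,-.0233,.067]):print(proj("wrist",p,s))
E
```

```text
{'time_s': 1.725, 'qpos': array([ 0.7438,  0.0844, -0.5957,  1.8878,  0.0513,  1.1841,  0.486 ]), 'joint_vel': array([-0.0012, -0.0121, -0.0062, -0.0164, -0.0025, -0.0049, -0.0006]), 'tau': array([ -0.0277, -28.7617,  -1.3103, -28.7255,  -0.0271,   0.115 ,
         0.0023]), 'tool_pos': array([ 0.4881, -0.1109,  0.1531]), 'ee_rot': array([ 0.0001,  0.5709,  0.821 , -0.    ]), 'force': array([0.6659, 0.0472, 0.4962]), 'moment': array([ 0.0077, -0.1266,  0.0077]), 'gripper_force': 0.0, 'gripper_width': 0.000933972758484591}
[[-0.3481  0.9374  0.0002  0.4881]
 [ 0.9374  0.3481 -0.0002 -0.1109]
 [-0.0003  0.0001 -1.      0.1531]
 [ 0.      0.      0.      1.    ]]
[324.086  209.4809]
[324.2316  90.6105]
```

View pics/w1.png

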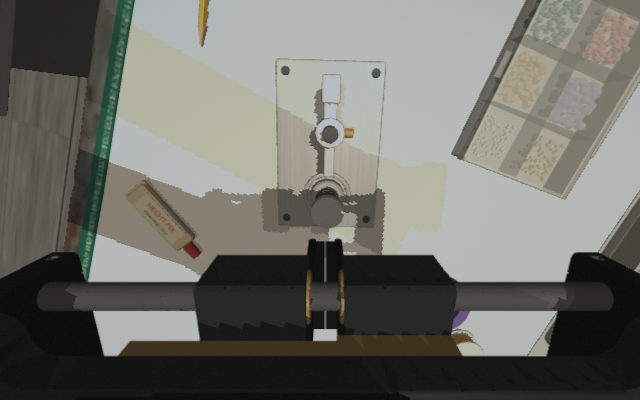

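The wrist view shows the tester upright in the frame: pad at (332,88), post top at (330,133), cap at (327,209), closed fingertips at (325,245). I turn these into positions.

```bash
python3 - <<'E'
from h import *
s=np.load("w1.npy",allow_pickle=True).item()
im=cv2.imread("pics/w1.png");g=cv2.cvtColor(im,cv2.COLOR_BGR2GRAY)
cap=onz("wrist",327,209,.068,s);pad=onz("wrist",332,88,.068,s);post=onz("wrist",330,133,.083,s)
cor=np.array([onz("wrist",*p,.008,s) for p in((285,70),(376,73),(366,219),(286,217))])
print(cap,pad,post);print(cor,cor.mean(0));
print("d cap-post, cap-pad",np.linalg.norm((post-cap)[:2]),np.linalg.norm((pad-cap)[:2]))
for a,b in((cap,pad),(cap,post),(cor[3],cor[0]),(cor[2],cor[1])):
    d=b-a;print("head",np.degrees(np.arctan2(d[1],d[0])))
T=tool(s)
for p in(cap,pad):print("in tool mm",1e3*T[:3,:3].T@(p-T[:3,3]))
# top view check
print(onz("top",402,198,.068),onz("top",359,209,.068))
# scene view: white pad corner rows, crops
a=im[50:240,260:400];b=cv2.imread("pics/scene0.png")[160:235,340:430]
cv2.imwrite("pics/wc.png",np.hstack([cv2.resize(a,(420,570),interpolation=cv2.INTER_CUBIC),cv2.copyMakeBorder(cv2.resize(b,(378,315),interpolation=cv2.INTER_CUBIC),0,255,0,0,0)]))
E
```

```text
[ 0.4899 -0.1086  0.068 ] [ 0.4605 -0.0197  0.068 ] [ 0.47   -0.0496  0.083 ]
[[ 0.4152 -0.0164  0.008 ]
 [ 0.4931  0.01    0.008 ]
 [ 0.5386 -0.1224  0.008 ]
 [ 0.4604 -0.1492  0.008 ]] [ 0.4768 -0.0695  0.008 ]
d cap-post, cap-pad 0.062276089130901165 0.09367117904931486
head 108.32477015637149
head 108.68131704444987
head 108.77750972096256
head 108.94233141746372
in tool mm [ 1.6052  2.498  85.051 ]
in tool mm [95.2165  5.8453 85.0242]
[ 0.4901 -0.1119  0.068 ] [ 0.4597 -0.0208  0.068 ]
```

View pics/wc.png

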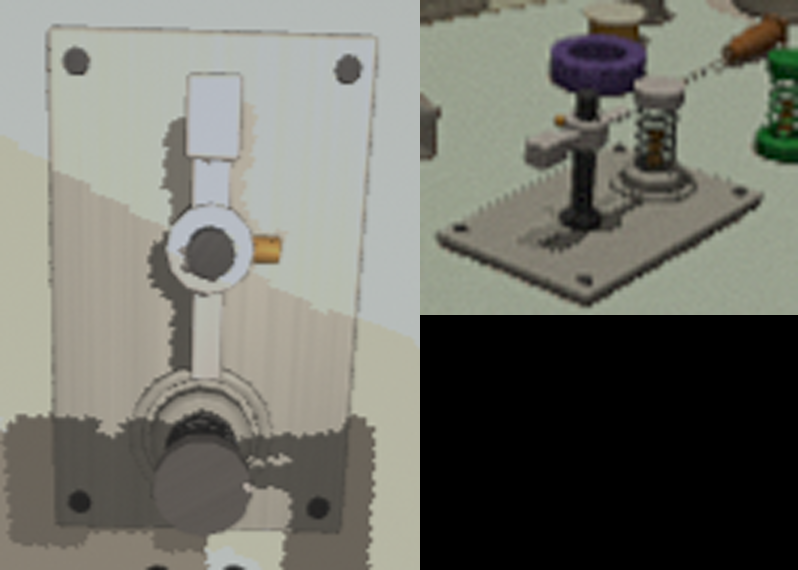

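The cap circle centre is at (327.7,211.3), the pad's top face is centred at (331.7,88.3), and the tester's heading is 108.8°. The cap-to-pad distance comes out at about 96 mm against the given 97 mm. I touch the pad lightly first to learn the mark's height.

Request:
{"api": "move_arm", "payload": {
  "steps": [
    [50, 3, 0, 0, 0, 0.028, 0],
    [96, 5.5, 20, 0, 0, 0.028, 0],
    [96, 5.5, 70, 0, 0, 0.028, 0],
    [96, 5.5, 78, 0, 0, 0.028, 0],
    [96, 5.5, 78, 0, 0, 0.028, 0],
    [96, 5.5, 78, 0, 0, 0.028, 0],
    [96, 5.5, 78, 0, 0, 0.028, 0]
  ]
}}

```text
time_s: 2.65
tool_pos: [0.4609, -0.0187, 0.0759]
ee_rot: [0.001, 0.582, 0.813, 0.0]
force: [-0.1, 0.4, 0.8]
gripper_width: 0.0005
gripper_force: 0.0
```

```bash
python3 - <<'E'
from h import *
s=env.state();im=env.snapshot("wrist");cv2.imwrite("pics/w2.png",im)
print(s["tool_pos"],s["force"],tool(s)[:3,:3],s["qpos"])
for i in range(3):
    env.snapshot("wrist");s=env.state();print(s["tool_pos"],s["force"])
E
```

```text
[ 0.4609 -0.0187  0.0759] [-0.0733  0.3629  0.8449] [[-0.3222  0.9467  0.0023]
 [ 0.9467  0.3222 -0.0006]
 [-0.0013  0.002  -1.    ]] [ 0.6475  0.0912 -0.684   2.0557  0.0686  1.0139  0.2575]
[ 0.4604 -0.0185  0.0753] [ 0.0067 -0.6     0.3389]
[ 0.4602 -0.0184  0.0751] [-0.5177 -0.1487  0.5297]
[ 0.46   -0.0183  0.0749] [-0.1262 -0.7546 -0.3809]
```

View pics/w2.png

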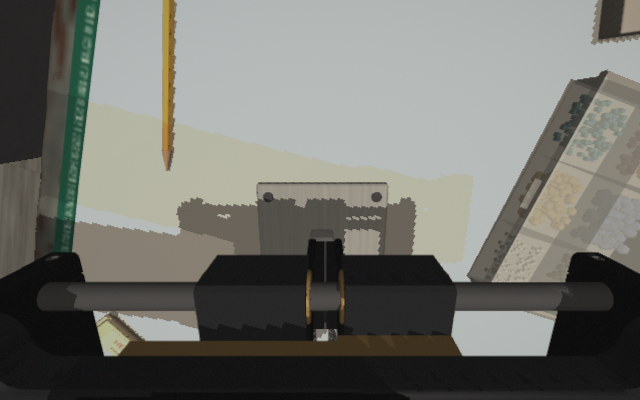

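The pad is at (321,232), just below the fingertips at (325,245), and well inside their width. The force noise is about 0.5 N, so I'll average readings. I lower in small steps.

Request:
{"api": "move_arm", "payload": {
  "steps": [
    [0, -1.5, 4.5, 0, 0, 0, 0],
    [0, -1.5, 4.5, 0, 0, 0, 0],
    [0, -1.5, 4.5, 0, 0, 0, 0],
    [0, -1.5, 4.5, 0, 0, 0, 0],
    [0, -1.5, 4.5, 0, 0, 0, 0]
  ]
}}

```text
time_s: 3.48
tool_pos: [0.4584, -0.0187, 0.0701]
ee_rot: [0.0, 0.582, 0.813, -0.0]
force: [0.6, -0.2, 0.5]
gripper_width: 0.001
gripper_force: 0.0
```

```bash
cat >> h.py <<'E'
def avg(n):
    L=[]
    for i in range(n):
        env.snapshot("wrist");s=env.state();L.append(np.r_[s["tool_pos"],s["force"],s["tau"][[1,3,5]]])
    L=np.array(L);print(s["time_s"],"z first/last",L[0,2],L[-1,2],"mean",L.mean(0),"std fz",L[:,5].std());return L
E
python3 -c "
from h import *
avg(8)"
```

```text
3.875 z first/last 0.07007995588869588 0.07003986420764767 mean [  0.4583  -0.0187   0.0701  -0.1477  -0.0699   0.0476 -26.2379 -26.8196
   0.056 ] std fz 0.3066456551895317
```

Request:
{"api": "move_arm", "payload": {
  "steps": [
    [0, 0, 1, 0, 0, 0, 0],
    [0, 0, 1, 0, 0, 0, 0],
    [0, 0, 1, 0, 0, 0, 0],
    [0, 0, 1, 0, 0, 0, 0]
  ]
}}

```text
time_s: 4.38
tool_pos: [0.4583, -0.0187, 0.069]
ee_rot: [0.0, 0.582, 0.813, -0.0]
force: [-0.2, -0.6, -0.1]
gripper_width: 0.0004
gripper_force: 0.0
```

```bash
python3 -c "
from h import *
avg(4)"
```

```text
4.575 z first/last 0.06904480804907509 0.06903232861916908 mean [  0.4583  -0.0187   0.069    0.2238   0.0901  -0.1119 -26.2858 -26.7762
   0.0565] std fz 0.23404972558152567
```

Request:
{"api": "move_arm", "payload": {
  "steps": [
    [0, 0, 0.6, 0, 0, 0, 0],
    [0, 0, 0.6, 0, 0, 0, 0],
    [0, 0, 0.6, 0, 0, 0, 0],
    [0, 0, 0.6, 0, 0, 0, 0]
  ]
}}

```text
time_s: 5.08
tool_pos: [0.4584, -0.0187, 0.0685]
ee_rot: [0.0, 0.582, 0.813, -0.0]
force: [-0.1, 0.7, 1.5]
gripper_width: 0.0003
gripper_force: 0.6
```

```bash
python3 -c "
from h import *
avg(4)"
```

```text
5.275 z first/last 0.0684881072045425 0.06847831467955942 mean [  0.4584  -0.0187   0.0685   0.0469   0.3419   1.4422 -25.837  -26.3067
  -0.0179] std fz 0.37185657405239164
```

Contact with the pad at z = 68.5 mm (1.4 N, no slip), so the mark is at 64.5 mm, 3.5 mm below the free cap, as it should be. Next I hop over the post to the cap.

Request:
{"api": "move_arm", "payload": {
  "steps": [
    [0, 0, -30, 0, 0, 0, 0],
    [0, 0, -30, 0, 0, 0, 0],
    [-50, 0, -30, 0, 0, 0, 0],
    [-97, 0, -30, 0, 0, 0, 0],
    [-97, 0, -30, 0, 0, 0, 0],
    [-97, 0, -8, 0, 0, 0, 0],
    [-97, 0, -3, 0, 0, 0, 0],
    [-97, 0, -3, 0, 0, 0, 0],
    [-97, 0, -3, 0, 0, 0, 0]
  ]
}}

```text
time_s: 6.4
tool_pos: [0.49, -0.1102, 0.072]
ee_rot: [0.0, 0.582, 0.814, 0.0]
force: [-0.8, -0.0, 0.1]
gripper_width: 0.0006
gripper_force: 0.0
```

```bash
python3 - <<'E'
from h import *
s=env.state();im=env.snapshot("wrist")
cv2.imwrite("pics/w3.png",cv2.resize(im[130:330,220:430],None,fx=2.5,fy=2.5,interpolation=cv2.INTER_CUBIC))
avg(12);print(s["ee_rot"],tool(s)[2])
E
```

```text
7.05 z first/last 0.07211730555955283 0.07143280917065362 mean [  0.4898  -0.1105   0.0717   0.2814   0.0593   0.0607 -32.5556 -26.9881
   0.0634] std fz 0.42163556310680117
[0.0004 0.5815 0.8135 0.0001] [-0.0006  0.0006 -1.      0.072 ]
```

View pics/w3.png

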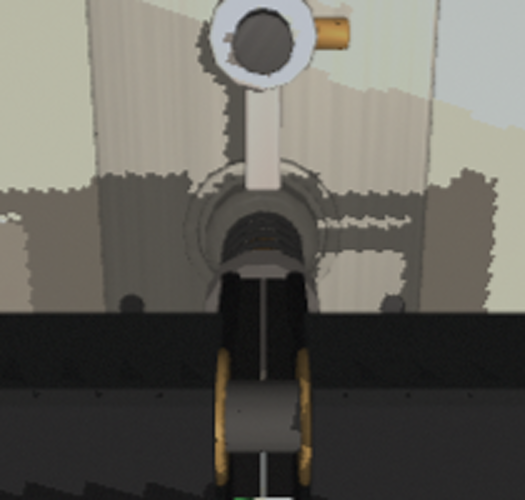

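The fingertips are centred over the cap, at (263,275) in the crop, with the pointer end above them at (263,188). I press down to the mark.

Request:
{"api": "move_arm", "payload": {
  "steps": [
    [0, 0, 3.5, 0, 0, 0, 0],
    [0, 0, 6.9, 0, 0, 0, 0],
    [0, 0, 6.9, 0, 0, 0, 0],
    [0, 0, 6.9, 0, 0, 0, 0],
    [0, 0, 6.9, 0, 0, 0, 0],
    [0, 0, 6.9, 0, 0, 0, 0],
    [0, 0, 6.9, 0, 0, 0, 0]
  ]
}}

```text
time_s: 7.92
tool_pos: [0.4899, -0.1105, 0.0647]
ee_rot: [0.0, 0.582, 0.813, 0.0]
force: [0.8, -0.1, 2.8]
gripper_width: 0.0003
gripper_force: 1.2
```

```bash
python3 -c "
from h import *
avg(10)"
```

```text
8.425 z first/last 0.06464644153979146 0.06458422885474503 mean [  0.4898  -0.1105   0.0646   0.7329  -0.1887   2.4284 -31.6238 -25.1514
   0.3436] std fz 0.6407746947894838
```

Request:
{"api": "move_arm", "payload": {
  "steps": [
    [0, 0, 0.05, 0, 0, 0, 0],
    [0, 0, 0.05, 0, 0, 0, 0],
    [0, 0, 0.05, 0, 0, 0, 0],
    [0, 0, 0.05, 0, 0, 0, 0]
  ]
}}

```text
time_s: 8.93
tool_pos: [0.4897, -0.1105, 0.0645]
ee_rot: [0.0, 0.582, 0.813, -0.0]
force: [0.5, -0.2, 2.1]
gripper_width: 0.0004
gripper_force: 1.3
```

```bash
python3 -c "
from h import *
avg(44)"
```

```text
11.125 z first/last 0.06449658181820145 0.06448871849960688 mean [  0.4897  -0.1105   0.0645   0.8655  -0.2905   2.5732 -31.558  -25.0146
   0.3996] std fz 0.44635472327992265
```

At the mark the spring pushes with 2.57 N, so its rate is about 0.68 N/mm and 8 N lies near 11.5 mm of compression. I check that deeper for accuracy (briefly, well under 12 N).

Request:
{"api": "move_arm", "payload": {
  "steps": [
    [0, 0, 4, 0, 0, 0, 0],
    [0, 0, 7.5, 0, 0, 0, 0],
    [0, 0, 8, 0, 0, 0, 0],
    [0, 0, 8, 0, 0, 0, 0],
    [0, 0, 8, 0, 0, 0, 0],
    [0, 0, 8, 0, 0, 0, 0]
  ]
}}

```text
time_s: 11.88
tool_pos: [0.4899, -0.1106, 0.0569]
ee_rot: [0.0, 0.582, 0.813, -0.0]
force: [-0.7, -0.6, 6.8]
gripper_width: 0.0002
gripper_force: 3.6
```

```bash
python3 -c "
from h import *
avg(24)"
```

```text
13.075 z first/last 0.05686217029759724 0.05685781671298168 mean [  0.4899  -0.1106   0.0569  -0.3382  -0.1295   7.1211 -30.1053 -23.5347
  -0.0168] std fz 0.4558648365849146
```

Request:
{"api": "move_arm", "payload": {
  "steps": [
    [0, 0, 1.4, 0, 0, 0, 0],
    [0, 0, 1.5, 0, 0, 0, 0],
    [0, 0, 1.5, 0, 0, 0, 0],
    [0, 0, 1.5, 0, 0, 0, 0]
  ]
}}

```text
time_s: 13.58
tool_pos: [0.49, -0.1105, 0.0555]
ee_rot: [0.0, 0.582, 0.813, -0.0]
force: [-0.2, 0.0, 7.7]
gripper_width: 0.0005
gripper_force: 4.0
```

```bash
python3 -c "
from h import *
avg(25)"
```

```text
14.825 z first/last 0.05546445080596882 0.05549085419344387 mean [  0.49    -0.1106   0.0555  -0.509   -0.1807   8.046  -29.8546 -23.3293
  -0.1259] std fz 0.6436900432896566
```

Request:
{"api": "move_arm", "payload": {
  "steps": [
    [0, 0, -8, 0, 0, 0, 0],
    [0, 0, -18, 0, 0, 0, 0],
    [0, 0, -45, 0, 0, 0, 0],
    [0, 0, -45, 0, 0, 0, 0],
    [50, 0, -45, 0, 0, 0, 0],
    [97, 0, -45, 0, 0, 0, 0],
    [97, 0, -45, 0, 0, 0, 0],
    [97, 0, -20, 0, 0, 0, 0],
    [97, 0, -15.5, 0, 0, 0, 0],
    [97, 0, -15.5, 0, 0, 0, 0],
    [97, 0, -15.5, 0, 0, 0, 0]
  ]
}}

```text
time_s: 16.2
tool_pos: [0.4588, -0.019, 0.0709]
ee_rot: [0.0, 0.582, 0.813, 0.0]
force: [1.2, -0.1, -0.3]
gripper_width: -0.0
gripper_force: 0.0
```

```bash
python3 -c "
from h import *
avg(15)"
```

```text
16.95 z first/last 0.07102692335028434 0.07047404534158483 mean [  0.4585  -0.0188   0.0707   0.1199   0.1233   0.2909 -26.1577 -26.8409
   0.0553] std fz 0.5583276814787765
```

With the three averages the rate is about 0.63 N/mm, so 8 N sits at 12.5 mm of compression. That means mark z = 55.5 mm and pad z = 59.5 mm. I push the pad down.

Request:
{"api": "move_arm", "payload": {
  "steps": [
    [0, 0, 3, 0, 0, 0, 0],
    [0, 0, 5, 0, 0, 0, 0],
    [0, 0, 7, 0, 0, 0, 0],
    [0, 0, 9, 0, 0, 0, 0],
    [0, 0, 10.3, 0, 0, 0, 0],
    [0, 0, 10.3, 0, 0, 0, 0],
    [0, 0, 10.3, 0, 0, 0, 0],
    [0, 0, 10.3, 0, 0, 0, 0],
    [0, 0, 10.3, 0, 0, 0, 0]
  ]
}}

```text
time_s: 18.08
tool_pos: [0.4583, -0.0187, 0.0601]
ee_rot: [0.0, 0.582, 0.813, -0.0]
force: [0.7, 0.2, 1.2]
gripper_width: 0.0006
gripper_force: 0.7
```

```bash
python3 -c "
from h import *
avg(4)"
```

```text
18.275 z first/last 0.06013895477366663 0.060148370975843884 mean [  0.4582  -0.0187   0.0601   1.3551  -0.3902   1.5087 -26.0558 -25.2518
   0.3964] std fz 0.40208863589705096
```

Request:
{"api": "move_arm", "payload": {
  "steps": [
    [0, 0, 0.3, 0, 0, 0, 0],
    [0, 0, 0.65, 0, 0, 0, 0],
    [0, 0, 0.65, 0, 0, 0, 0],
    [0, 0, 0.65, 0, 0, 0, 0],
    [0, 0, 0.65, 0, 0, 0, 0],
    [0, 0, 0.65, 0, 0, 0, 0]
  ]
}}

```text
time_s: 19.02
tool_pos: [0.4582, -0.0187, 0.0595]
ee_rot: [-0.0, 0.582, 0.813, -0.0]
force: [0.3, 1.2, 4.1]
gripper_width: 0.0002
gripper_force: 1.8
```

```bash
python3 -c "
from h import *
avg(4)"
```

```text
19.225 z first/last 0.059537107153135746 0.05954033731124979 mean [  0.4583  -0.0187   0.0595  -0.0958  -0.2452   3.1851 -25.4423 -24.9837
   0.0172] std fz 0.2849297367026768
```

The pointer is set: pad 59.54, so mark 55.54 mm. Now the proof press.

Request:
{"api": "move_arm", "payload": {
  "steps": [
    [0, 0, -20, 0, 0, 0, 0],
    [0, 0, -40, 0, 0, 0, 0],
    [0, 0, -40, 0, 0, 0, 0],
    [-50, 0, -40, 0, 0, 0, 0],
    [-97, 0, -40, 0, 0, 0, 0],
    [-97, 0, -40, 0, 0, 0, 0],
    [-97, 0, -18, 0, 0, 0, 0],
    [-97, 0, -12, 0, 0, 0, 0],
    [-97, 0, -12, 0, 0, 0, 0],
    [-97, 0, -9, 0, 0, 0, 0],
    [-97, 0, -4, 0, 0, 0, 0],
    [-97, 0, 1, 0, 0, 0, 0],
    [-97, 0, 3.7, 0, 0, 0, 0],
    [-97, 0, 3.7, 0, 0, 0, 0],
    [-97, 0, 3.7, 0, 0, 0, 0],
    [-97, 0, 3.7, 0, 0, 0, 0],
    [-97, 0, 3.7, 0, 0, 0, 0]
  ]
}}

```text
time_s: 21.35
tool_pos: [0.4903, -0.1104, 0.0567]
ee_rot: [0.001, 0.582, 0.813, 0.0]
force: [-1.0, 1.1, 7.7]
gripper_width: 0.0004
gripper_force: 3.6
```

```bash
python3 -c "
from h import *
avg(4)"
```

```text
21.55 z first/last 0.056719269901186115 0.05672505923247742 mean [  0.4904  -0.1104   0.0567  -1.5706   0.6317   7.3706 -30.3702 -24.3284
  -0.4435] std fz 0.6958060664832603
```

Request:
{"api": "move_arm", "payload": {
  "steps": [
    [0, 0, 0.6, 0, 0, 0, 0],
    [0, 0, 1.2, 0, 0, 0, 0],
    [0, 0, 1.2, 0, 0, 0, 0],
    [0, 0, 1.2, 0, 0, 0, 0]
  ]
}}

```text
time_s: 22.05
tool_pos: [0.4904, -0.1104, 0.0556]
ee_rot: [0.001, 0.582, 0.813, 0.0]
force: [-1.7, 2.0, 8.6]
gripper_width: 0.0007
gripper_force: 3.9
```

```bash
python3 -c "
from h import *
avg(12)"
```

```text
22.65 z first/last 0.05559147120540112 0.05559624457913277 mean [  0.4904  -0.1104   0.0556  -1.3704   0.8772   7.9029 -30.1717 -24.1641
  -0.5297] std fz 0.4578870401479064
```

Level with the mark (55.6 against 55.54 mm) at 7.9 N. I hold, then release.

Request:
{"api": "move_arm", "payload": {
  "steps": [
    [0, 0, 0.05, 0, 0, 0, 0],
    [0, 0, 0.05, 0, 0, 0, 0],
    [0, 0, 0.05, 0, 0, 0, 0],
    [0, 0, 0.05, 0, 0, 0, 0],
    [0, 0, 0.05, 0, 0, 0, 0],
    [0, 0, 0.05, 0, 0, 0, 0],
    [0, 0, 0.05, 0, 0, 0, 0],
    [0, 0, 0.05, 0, 0, 0, 0],
    [0, 0, 0.05, 0, 0, 0, 0],
    [0, 0, 0.05, 0, 0, 0, 0],
    [0, 0, 0.05, 0, 0, 0, 0],
    [0, 0, 0.05, 0, 0, 0, 0],
    [0, 0, 0.05, 0, 0, 0, 0],
    [0, 0, 0.05, 0, 0, 0, 0],
    [0, 0, 0.05, 0, 0, 0, 0],
    [0, 0, 0.05, 0, 0, 0, 0],
    [0, 0, 0.05, 0, 0, 0, 0],
    [0, 0, 0.05, 0, 0, 0, 0],
    [0, 0, 0.05, 0, 0, 0, 0],
    [0, 0, 0.05, 0, 0, 0, 0]
  ]
}}

```text
time_s: 25.15
tool_pos: [0.4904, -0.1104, 0.0555]
ee_rot: [0.001, 0.582, 0.813, 0.0]
force: [-0.8, 0.9, 7.7]
gripper_width: 0.0004
gripper_force: 4.0
```

```bash
python3 -c "
from h import *
avg(5)"
```

```text
25.4 z first/last 0.055530919650126964 0.05551810851089718 mean [  0.4904  -0.1104   0.0555  -1.3761   1.1704   7.6367 -30.165  -24.1577
  -0.5332] std fz 0.3066242022835987
```

Request:
{"api": "move_arm", "payload": {
  "steps": [
    [0, 0, -6, 0, 0, 0, 0],
    [0, 0, -12, 0, 0, 0, 0],
    [0, 0, -18, 0, 0, 0, 0],
    [0, 0, -50, 0, 0, 0, 0],
    [0, 0, -100, 0, 0, 0, 0],
    [0, 0, -100, 0, 0, 0, 0],
    [0, 0, -100, 0, 0, 0, 0],
    [0, 0, -100, 0, 0, 0, 0]
  ]
}}

```text
time_s: 26.4
tool_pos: [0.4885, -0.1104, 0.1531]
ee_rot: [-0.001, 0.582, 0.813, -0.0]
force: [-0.1, 0.5, -0.4]
gripper_width: 0.0003
gripper_force: 0.0
```

```bash
python3 - <<'E'
from h import *
s=env.state();im=env.snapshot("wrist");cv2.imwrite("pics/w4.png",im);print(s["tool_pos"],s["force"])
E
```

```text
[ 0.4885 -0.1104  0.1531] [-0.1481  0.5324 -0.4143]
```

View pics/w4.png

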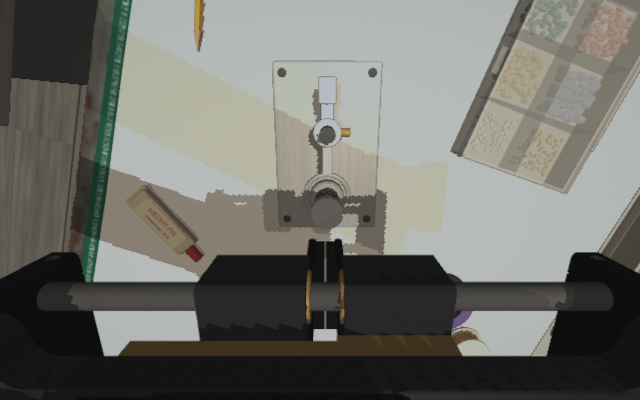

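The spring stands free in its seat at (326,210) and the pointer is lower, with the pad at (328,89). The robot is clear of everything.

```bash
python3 -c "
from cell import env
print(env.close_job())"
```

```text
the job is handed in; nothing more can be done
None
```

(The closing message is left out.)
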